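Shim the tube in the fit-up jig and hold the stack tight

TASK

Slide the jig's stop by its handle until the face of its plate stands on the scribed line, then take spacer plates from the rack and stand them upright in the gap between the stop and the tube that lies against the fence, until no further spacer would go in; leave the unused ones standing. Then push the stop's handle toward the fence until you feel the stack close up tight, and finish while still gripping the handle and pressing the stack together; leave the other things on the table where they are.

Things in the scene. Friction and masses are not known exactly. Their poses are not given: they have to be found in the camera images.
- jig: steel fit-up jig fixed to the table, base plate 100 x 275 x 12 mm. Origin on the table under it, centred in x; y = slide direction. Along y: ledge for a spare tube; fixed fence 34 mm high, 72 mm wide, its face for the work at y=-65 mm; work; gap; one white scribed line across the plate at y=-9 mm, a dowel at each end; sliding stop on two rails. Work, gap and stop are centred on x=0
- stop (a joint): position of the sliding stop along jig y, m: 0 = nearest the fence, larger = wider gap, travel to 0.095. The gap-side face of its plate stands at jig y = -0.030 + value: on the scribed line at 0.021. Slides with 3 N friction, stays where left
- stop_plate (a point): upright plate of the sliding stop, 50 mm wide (x), 8 mm thick, top 29 mm above the base plate; point at the top of the base plate in the plane of its gap-side face, from which it extends to +y
- stop_handle (a point): black upright grip block on the sliding stop, 24 mm (x) by 20 mm (y), free from 35 to 70 mm above the table; point 52 mm above the table, 45 mm behind (+y of) the gap-side face; axes as the jig's
- tube_small: square steel tube offcut 20 x 20 x 60 mm, lying with its length along jig x. Origin under the middle of its edge toward the fence; body extends 20 mm to +y and up. Of the two tubes one lies against the fence face (origin at jig y=-65 mm): the work; the other on the ledge behind the fence (jig y=-128 mm): a spare, not used
- tube_large: square steel tube offcut 30 x 30 mm, 60 mm long; otherwise as tube_small, body extending 30 mm to +y and up
- rack: wooden rack on the table, 66 x 138 mm, four slots in a row along its y at y = -45, -15, 15, 45 mm (slot 12 mm wide, floor 8 mm above the table, walls to 24 mm), axes turned like the rack
- spacer_0: flat steel spacer plate standing upright in the rack, four alike: 10 mm thick (its y), 50 mm wide (its x), body 30 mm high with the lowest 5 mm stepped in to 8 mm thick, and above it a grip tab 24 mm wide (x), 10 mm thick, up to 60 mm, its top 10 mm bevelled to 16 mm wide; origin under the middle of its foot, about 100 g
- spacer_1: flat steel spacer plate standing upright in the rack, four alike: 10 mm thick (its y), 50 mm wide (its x), body 30 mm high with the lowest 5 mm stepped in to 8 mm thick, and above it a grip tab 24 mm wide (x), 10 mm thick, up to 60 mm, its top 10 mm bevelled to 16 mm wide; origin under the middle of its foot, about 100 g
- spacer_2: flat steel spacer plate standing upright in the rack, four alike: 10 mm thick (its y), 50 mm wide (its x), body 30 mm high with the lowest 5 mm stepped in to 8 mm thick, and above it a grip tab 24 mm wide (x), 10 mm thick, up to 60 mm, its top 10 mm bevelled to 16 mm wide; origin under the middle of its foot, about 100 g
- spacer_3: flat steel spacer plate standing upright in the rack, four alike: 10 mm thick (its y), 50 mm wide (its x), body 30 mm high with the lowest 5 mm stepped in to 8 mm thick, and above it a grip tab 24 mm wide (x), 10 mm thick, up to 60 mm, its top 10 mm bevelled to 16 mm wide; origin under the middle of its foot, about 100 g
- marker: paint marker, 19 x 130 mm, bystander; origin under its middle
- cold_chisel: cold chisel, 15 x 150 mm, bystander; origin under its middle
- oil_bottle: squirt bottle, 86 mm, 172 mm high, bystander; origin under its middle
- cup_brush: cup brush, 66 mm, 66 mm high, bystander; origin under its middle
Things that resemble listed ones, but are neither listed nor needed, are in the scene too. Leave any brown look-alike of the spacer_0 alone.

How it is judged:
By the outcome, as a careful person would: the job done as asked, in the order asked, and still so for the second after the job is handed in, while the arm keeps its last pose, push and grip.
It also fails if it takes over 72 s, if anything falls off the work surface, if the arm or the gripper's body presses on something with over 40 N, if the wrist force passes 120 N, or if a joint passes its speed limit or range.

ROBOT

A 6-joint arm with a two-finger parallel gripper is mounted at the origin on a cart in front of the work surface, level with it; the furniture and walls round the work are solid. World frame = base frame: x ahead of the robot, y to its left, z up, the work surface at z = 0. Lengths are in mm, angles in rad, forces in N, time in s.
With the tool pointing down it reaches from about 300 to 825 mm from the base axis. Payload 5.4 kg.
Tool frame: the origin (TCP) lies midway between the tips of the shut fingers; the grasp point (between the pads) lies env.grip_depth behind it (env.grip_depth is the distance from the TCP to the grasp point, in mm); z points along the fingers, y is the line along which they close (so a half turn about z gives the same grasp; the last joint's range is limited). The gripper opens to 92 mm and grips with 3 to 60 N. Pads are 20 mm wide; open, the fingers measure 128 mm over their backs; the gripper's body (75 mm by 189 mm) begins 69 mm behind the grasp point.
Start: joints at [1.044, 0.158, 1.597, -0, 1.386, -0.21], TCP at [179.138, 546.366, 214.601] pointing down, gripper open.
Joint ranges: [-2.91, 2.91], [-0.94, 2.29], [0.18, 2.7], [-1.29, 4.43], [0.17, 2.64], [-3, 3]. Speed limits (rad/s): [2.57, 2.57, 3.14, 3.14, 3.14, 3.14].

INTERFACE

Orientations are given as a unit quaternion [x, y, z, w].
In Python, from cell import env gives the robot as it stands.
- The arm moves only by the shell command python3 -m inch 'ROWS' [FORCE]. ROWS is JSON, a list of rows, each a list of 3 entries, a list of its own where there are three numbers: the opening, from 0 (shut) to 1 (fully open), then the shift along the tool's x, y, z as a fraction of full scale, then the turn about the tool's z as a fraction of full scale. In form: [[hand, [dx, dy, dz], twist], ...]. A call has 1 to 20 rows; each row shifts and turns the commanded pose from where the row before left it, along the tool's axes as they then stand; what a row does not reach is not made up. Full scale, the value 1, is 0.05 m for a shift and 30 degrees for a turn. A row lasts 1/12 s, in which the tool goes at most 41.7 mm and 7.16 degrees, less where a joint would pass 70% of its speed; a pose out of reach is approached as far as the arm can. A call with a number of a shift or a turn outside -1 to 1 is refused whole. A call with a gripper value outside its range is refused whole. The fingers move at their own pace and stop on an object; FORCE is the grip in N (left out, the last holds). Time passes only in rows, so rows that do not move let the fingers close. It gives the time, the measured TCP pose, the force, the opening and the grip force at its end, in the units of the state.
- env.observe(): the state, without advancing time (a new reading comes with each control period).
- env.snapshot(name): name is "side" or "top" or "wrist"; returns the picture (400x640x3 uint8, red, green, blue); there is no depth.
- env.get_calibration(name): a dict with "camera_matrix" (3x3 intrinsics, pixels), "k1" (the pictures are not rectified: a ray, as slopes to the right and down, at radius r is drawn at 1 + k1 r^2 times it, then the intrinsics apply), "view" (4x4, takes a point from world to camera coordinates). Camera axes: x right, y up, looking along -z (the intrinsics and any distortion apply to the point x, -y, -z); pixel columns grow to the right and rows downward; lengths in mm; the calibration is good to about 2 mm. A picture is of the moment at which its call begins: read the wrist's pose just before it. get_calibration takes no time and is no camera call; for the wrist camera it gives the pose at the moment of the call.
- env.sign_off(): hands the job in; it is judged then, once.
Trained networks look in the newest picture that a camera, given by its name, has taken for a name from the list of things; names that differ only in an ending like _2 or _b are one class to them, and where a whole thing is asked for, a point or a joint stands for the part that bears it (a point fixed in the world has none). Each returns a list of dicts, best first, with "conf" (0 to 1); they miss things now and then, are a little off and sometimes report something else, mostly with a low value. They report only what shows in the picture. A call takes as long as a camera call. They do not tell look-alikes from the thing itself.
- env.search_frame(thing, camera): "extent" ([left, top, width, height] in pixels, round what is visible of it).
The state is a dict: "time_s": time; "joints": joint angles; "qd": joint speeds; "effort": joint torques, N m; "ee_pos": TCP position; "orientation": TCP orientation; "contact_force": force on the tool from outside, world axes, zero at the start; "moment": the same for the moment, N m; "opening": finger opening in mm; "gripper_force": force on a finger pad.
Only numpy, scipy, OpenCV 4.12 (cv2) and the standard library are available. Lean on these libraries where they do the work, as an engineer would, in place of code of your own. Each camera call takes 0.05 s, during which the arm holds its last target. There are 200 camera calls.

## Working session

There is one attempt and no reset: what is moved stays moved. The work goes in short steps, Python scripts to look and compute and a shell command to move; the robot and the scene stay as the last step left them, time stands still between calls to the robot, and variables do not carry over. Pictures are saved under pics/ and viewed, at most 10 in all, crops included, and the job is handed in when it is done.

```bash
ls; mkdir -p pics; python3 - <<'E'
from cell import env
import cv2,numpy as np
print(env.observe(),env.grip_depth)
for n in("top","side"):
    im=env.snapshot(n); cv2.imwrite(f"pics/{n}0.png",im[:,:,::-1])
    c=env.get_calibration(n); print(n,np.round(c["camera_matrix"],1).tolist(),c["k1"],np.round(c["view"],3).tolist())
    for t in["jig","stop_handle","rack","spacer_0","tube_small","tube_large"]:
        print(t,[(np.round(d["extent"]).tolist(),round(d["conf"],2)) for d in env.search_frame(t,n)])
E
```

```text
pics
{'time_s': 0.0, 'joints': array([ 1.04389567e+00,  1.59054363e-01,  1.59823334e+00, -2.10368652e-05,
        1.38620364e+00, -2.10080783e-01]), 'qd': array([ 5.30849125e-05,  2.35142930e-06, -1.31087429e-03, -2.90698832e-05,
       -3.63219883e-04, -3.98299085e-04]), 'effort': array([ 4.18255195e-04, -3.85581100e+01, -3.22106123e+01,  7.01582269e-02,
        3.77893774e-02, -1.81315149e-04]), 'ee_pos': array([178.82946691, 545.8176761 , 213.61539407]), 'orientation': array([ 1.57746265e-01,  9.87479222e-01, -8.89340527e-04, -3.32317343e-04]), 'contact_force': array([ 0.2480543 , -0.41805146, -0.58815116]), 'moment': array([ 0.01234353,  0.04327991, -0.00734063]), 'gripper_force': 0.0, 'opening': 91.77550333554223} 18.700000000000003
top [[507.2, 0.0, 314.9], [0.0, 507.2, 195.3], [0.0, 0.0, 1.0]] 0.005735723510785727 [[0.008, -1.0, -0.004, -4.132], [0.997, 0.008, 0.078, -539.195], [-0.078, -0.005, 0.997, -1168.879], [0.0, 0.0, 0.0, 1.0]]
jig [([306.0, 176.0, 117.0, 56.0], 0.77)]
stop_handle [([314.0, 187.0, 35.0, 25.0], 0.82)]
rack [([190.0, 188.0, 60.0, 26.0], 0.93)]
spacer_0 [(
[... 266 characters left out ...]
.85)]
side [[417.6, 0.0, 323.8], [0.0, 417.6, 202.4], [0.0, 0.0, 1.0]] -0.10902438570362766 [[-0.979, -0.205, 0.004, 525.2], [0.114, -0.531, 0.84, -127.197], [-0.17, 0.822, 0.543, -828.356], [0.0, 0.0, 0.0, 1.0]]
jig [([302.0, 172.0, 72.0, 70.0], 0.58)]
stop_handle [([310.0, 194.0, 36.0, 36.0], 0.83), ([356.0, 170.0, 10.0, 8.0], 0.34)]
rack [([272.0, 276.0, 59.0, 62.0], 0.97), ([357.0, 195.0, 26.0, 40.0], 0.61)]
spacer_0 [([286.0, 283.0, 28.0, 26.0], 0.88), ([281.0, 294.0, 31.0, 28.0], 0.78), ([300.0, 272.0, 20.0, 25.0], 0.77), ([298.0, 259.0, 22.0, 24.0], 0.76), ([305.0, 236.0, 27.0, 28.0], 0.6)]
tube_small [([315.0, 197.0, 30.0, 35.0], 0.33)]
tube_large [([335.0, 175.0, 24.0, 21.0], 0.72)]
```

```bash
python3 - <<'E'
import cv2,numpy as np
a=cv2.imread("pics/top0.png")[150:260,160:450]; b=cv2.imread("pics/side0.png")[150:350,230:430]
a=cv2.resize(a,None,fx=2.7,fy=2.7,interpolation=cv2.INTER_CUBIC); b=cv2.resize(b,None,fx=1.48,fy=1.48,interpolation=cv2.INTER_CUBIC)
o=np.zeros((600,800,3),np.uint8); o[:a.shape[0],:a.shape[1]]=a; o[300:300+b.shape[0],:b.shape[1]]=b[:300]
t=cv2.resize(cv2.imread("pics/top0.png"),(480,300)); o[300:,320:]=t[:,:480]
cv2.imwrite("pics/c0.png",o)
E
```

```text
(no output)
```

View pics/c0.png

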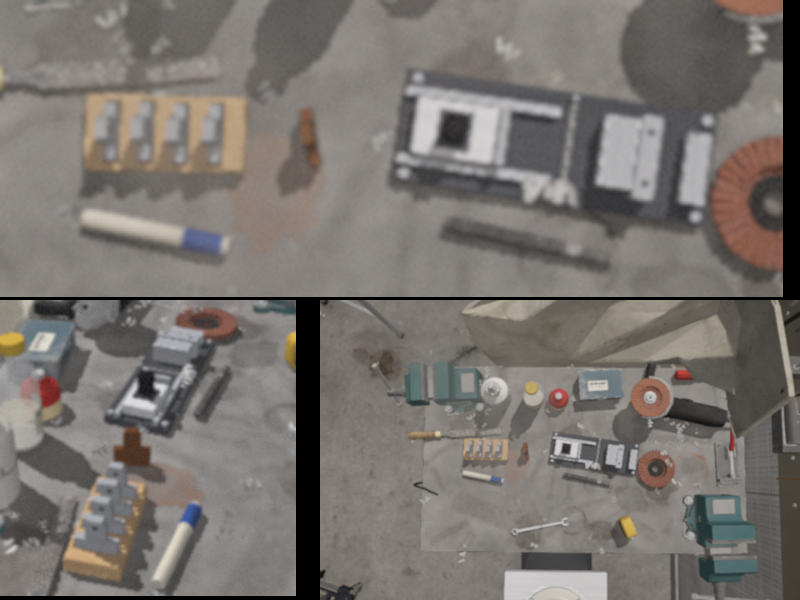

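The top crop shows the jig in the middle: the stop with its black handle at about crop (455,130), the scribed line at about (570,150), and the fence and work at about (630,150). The spare is at (697,170), the rack is on the left with four grey spacers, and the brown look-alike is at (308,140).

```bash
cat > h.py <<'E'
from cell import env
import cv2,numpy as np
from scipy.spatial.transform import Rotation as Ro
def ray(c,p):
    K=c["camera_matrix"];s0=np.array([(p[0]-K[0,2])/K[0,0],(p[1]-K[1,2])/K[1,1]]);s=s0.copy()
    for _ in range(20): s=s0/(1+c["k1"]*(s@s))
    V=np.array(c["view"]);R=V[:3,:3];return -R.T@V[:3,3],R.T@np.array([s[0],-s[1],-1])
def toz(c,p,z):
    o,d=ray(c,p);return (o+d*(z-o[2])/d[2])
def proj(c,P):
    V=np.array(c["view"]);q=V[:3,:3]@np.array(P,float)+V[:3,3];s=np.array([q[0],-q[1]])/-q[2];s=s*(1+c["k1"]*(s@s))
    K=c["camera_matrix"];return np.array([K[0,0]*s[0]+K[0,2],K[1,1]*s[1]+K[1,2]])
def delta(P,yaw=None):
    """tool-axis shift (fraction) and turn to bring the TCP to P with tool-y at world angle yaw(deg)"""
    o=env.observe();R=Ro.from_quat(o["orientation"]).as_matrix()
    print("TCP",np.round(o["ee_pos"],1),"yaw",round(np.degrees(np.arctan2(R[1,1],R[0,1])),2),"t",round(o["time_s"],2),"F",np.round(o["contact_force"],1))
    sh=R.T@(np.array(P)-o["ee_pos"])/50
    print("shift fractions (tool axes now)",np.round(sh,3))
    if yaw is not None: print("turn frac",round((np.degrees(np.arctan2(R[1,1],R[0,1]))-yaw)/30,3))
E
python3 - <<'E'
from h import *
c=env.get_calibration("top")
f=lambda p,z:np.round(toz(c,(p[0]/2.7+160,p[1]/2.7+150),z),1)
for n,p,z in[("TL",(408,72),12),("TR",(718,112),12),("BR",(712,222),12),("BL",(392,188),12),("handle",(455,128),70),("line",(568,150),12),
 ("s0",(105,125),60),("s3",(210,128),60),("rackTL",(87,95),24),("rackTR",(246,98),24),("rackBR",(245,173),24),("rackBL",(84,170),24)]: print(n,f(p,z))
delta([500,-120,260],-7)
E
```

```text
TL [584.2   9.5  12. ]
TR [ 551. -262.   12.]
BR [ 455.  -255.9   12. ]
BL [482.4  22.6  12. ]
handle [531.  -30.8  70. ]
line [ 516.7 -130.9   12. ]
s0 [532.  263.2  60. ]
s3 [530.1 174.9  60. ]
rackTL [560.7 288.   24. ]
rackTR [559.1 149.8  24. ]
rackBR [494.  149.5  24. ]
rackBL [495.5 288.8  24. ]
TCP [179.1 546.4 214.6] yaw 71.85 t 0.7 F [ 1.2 -0.5 -0. ]
shift fractions (tool axes now) [-10.25  -10.665  -0.908]
turn frac 2.628
```

```bash
python3 -m inch '[[1,[-0.5,-0.52,-0.04],0],[1,[-0.5,-0.52,-0.04],0],[1,[-0.5,-0.52,-0.04],0],[1,[-0.5,-0.52,-0.04],0],[1,[-0.5,-0.52,-0.04],0],[1,[-0.5,-0.52,-0.04],0],[1,[-0.5,-0.52,-0.04],0],[1,[-0.5,-0.52,-0.04],0],[1,[-0.5,-0.52,-0.04],0],[1,[-0.5,-0.52,-0.04],0],[1,[-0.5,-0.52,-0.04],0],[1,[-0.5,-0.52,-0.04],0],[1,[-0.5,-0.52,-0.04],0],[1,[-0.5,-0.52,-0.04],0],[1,[-0.5,-0.52,-0.04],0],[1,[-0.5,-0.52,-0.04],0],[1,[-0.5,-0.52,-0.04],0],[1,[-0.5,-0.52,-0.04],0],[1,[-0.5,-0.52,-0.04],0],[1,[-0.5,-0.52,-0.04],0]]'
python3 -m inch '[[0.5,[0,0,0],0.22],[0.5,[0,0,0],0.22],[0.5,[0,0,0],0.22],[0.5,[0,0,0],0.22],[0.5,[0,0,0],0.22],[0.5,[0,0,0],0.22],[0.5,[0,0,0],0.22],[0.5,[0,0,0],0.22],[0.5,[0,0,0],0.22],[0.5,[0,0,0],0.22],[0.5,[0,0,0],0.22],[0.5,[0,0,0],0.21],[0.5,[0,0,0],0],[0.5,[0,0,0],0]]'
cat > look.py <<'E'
from h import *
import sys,json
n=sys.argv[1]
c=env.get_calibration("wrist"); im=env.snapshot("wrist")
cv2.imwrite(f"pics/{n}.png",im[:,:,::-1])
json.dump({"camera_matrix":np.array(c["camera_matrix"]).tolist(),"k1":c["k1"],"view":np.array(c["view"]).tolist()},open(f"{n}.json","w"))
delta([500,-120,260],-7)
E
python3 look.py w1
```

```text
time_s: 2.37
ee_pos: [492.8, -105.4, 254.8]
orientation: [0.158, 0.987, -0.0, 0.0]
contact_force: [0.4, 0.1, 0.8]
opening: 91.7
gripper_force: 0.0
time_s: 3.53
ee_pos: [492.3, -103.5, 254.7]
orientation: [0.748, 0.663, 0.0, 0.0]
contact_force: [0.3, -0.3, -0.6]
opening: 45.7
gripper_force: 0.0
TCP [ 492.2 -103.5  254.7] yaw -6.88 t 3.58 F [-0.6 -0.2  0.6]
shift fractions (tool axes now) [-0.308  0.193 -0.107]
turn frac 0.004
```

View pics/w1.png

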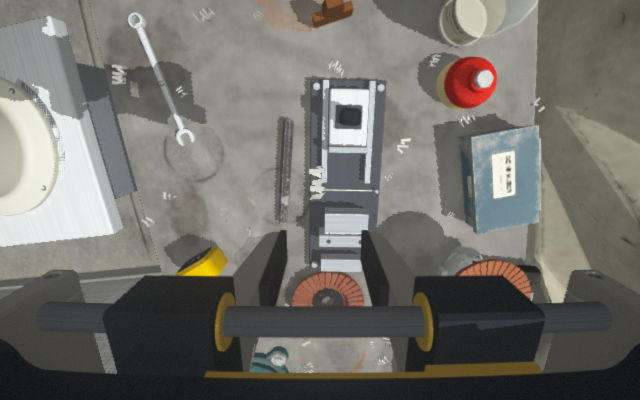

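The wrist view shows the jig at columns 308-385 and rows 78-272: handle at about (348,116), line at about row 190, work at about row 220, spare at about row 265.

```bash
python3 - <<'E'
import cv2,numpy as np
a=cv2.imread("pics/w1.png")
l=cv2.resize(a[72:172,295:400],None,fx=3.8,fy=5.9,interpolation=cv2.INTER_CUBIC)
r=cv2.resize(a[172:272,295:400],None,fx=3.8,fy=5.9,interpolation=cv2.INTER_CUBIC)
cv2.imwrite("pics/c1.png",np.hstack([l,r]))
E
```

```text
(no output)
```

View pics/c1.png

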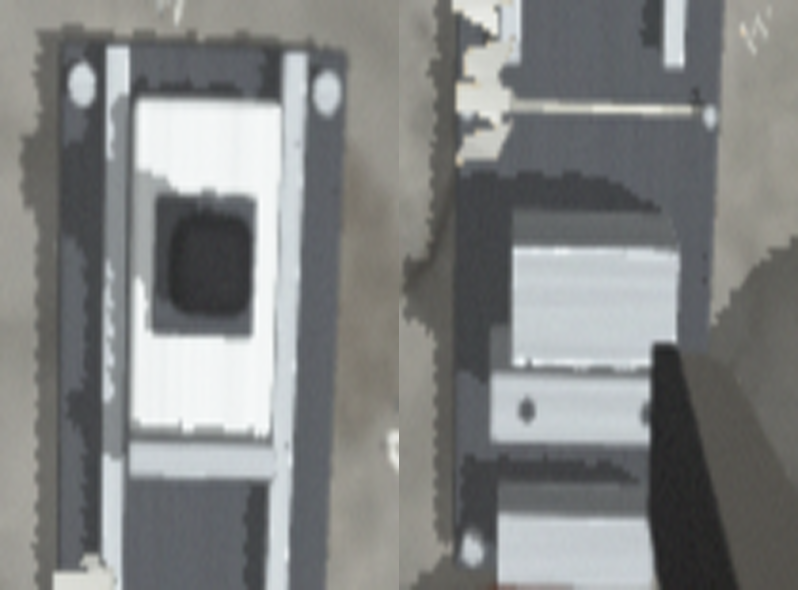

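```bash
cat > m.py <<'E'
from h import *
import json
c=json.load(open("w1.json"));c["camera_matrix"]=np.array(c["camera_matrix"])
L=lambda x,y,z:toz(c,(294.9+x/3.8,71.9+y/5.9),z)
Rr=lambda x,y,z:toz(c,(294.9+(x-399)/3.8,171.9+y/5.9),z)
# yaw from base plate left edge & dowels
d1,d2,d3,d4=L(82,85,14),L(327,93,14),Rr(470,548,14),Rr(711,117,14)
print("dowels",d1.round(1),d2.round(1),d3.round(1),d4.round(1))
e=L(60,60,12)-Rr(455,500,12); print("left edge ang",np.degrees(np.arctan2(e[1],e[0])),"line ang")
l1,l2=Rr(515,103,12),Rr(690,110,12); print(l1.round(1),l2.round(1),np.degrees(np.arctan2(*(l2-l1)[1::-1])))
th=np.arctan2(e[1],e[0]);jy=np.array([np.cos(th),np.sin(th),0]);jx=np.array([jy[1],-jy[0],0])
line=l1@jy; O=lambda P:(round(P@jx,1),round(P@jy-line-9,1))
for n,P in dict(TLc=L(62,42,12),TRc=L(347,50,12),plateface=L(200,477,41),plateback=L(200,440,41),platel=L(130,470,41),plater=L(274,470,41),hTL=L(155,195,35),hBR=L(255,335,35),
  htL=L(168,255,70),htR=L(252,255,70),htT=L(210,212,70),htB=L(210,315,70),
  w42a=Rr(600,247,42),w42b=Rr(600,366,42),w32a=Rr(600,247,32),w32b=Rr(600,366,32),wl42=Rr(513,300,42),wr42=Rr(679,300,42),wl32=Rr(513,300,32),wr32=Rr(679,300,32),fa=Rr(570,372,34),fb=Rr(570,442,34),fa2=Rr(570,372,46),
  wfoot=Rr(600,210,12),sp32=Rr(570,515,32),sp42=Rr(570,515,42)).items(): print(n,P.round(1),O(P))
print("th",np.degrees(th))
E
python3 m.py
```

```text
dowels [496.6  14.   14. ] [580.4   2.5  14. ] [ 459.9 -240.7   14. ] [ 564.7 -137.2   14. ]
left edge ang 82.13546521364849 line ang
[ 491.9 -125.5   12. ] [ 557.2 -135.    12. ] -8.333410176727183
TLc [490.9  24.   12. ] (np.float64(483.0), np.float64(138.9))
TRc [588.4  10.9  12. ] (np.float64(581.4), np.float64(139.3))
plateface [526.5 -74.   41. ] (np.float64(531.7), np.float64(46.7))
plateback [527.3 -66.1  41. ] (np.float64(531.4), np.float64(54.7))
platel [503.1 -69.7  41. ] (np.float64(507.9), np.float64(47.8))
plater [551.6 -75.5  41. ] (np.float64(556.8), np.float64(48.7))
hTL [518.1 -13.3  35. ] (np.float64(515.0), np.float64(105.7))
hBR [548.5 -46.3  35. ] (np.float64(549.6), np.float64(77.2))
htL [519.3 -26.4  70. ] (np.float64(518.0), np.float64(92.9))
htR [544.7 -29.4  70. ] (np.float64(543.6), np.float64(93.4))
htT [532.8 -19.8  70. ] (np.float64(530.5), np.float64(101.2))
htB [530.8 -39.3  70. ] (np.float64(531.2), np.float64(81.7))
w42a [ 518.7 -155.9   42. ] (np.float64(535.2), np.float64(-35.4))
w42b [ 515.9 -185.1   42. ] (np.float64(536.3), np.float64(-64.8))
w32a [ 519.2 -159.2   32. ] (np.float64(536.1), np.float64(-38.7))
w32b [ 516.3 -189.1   32. ] (np.float64(537.3), np.float64(-68.7))
wl42 [ 486.3 -165.    42. ] (np.float64(504.3), np.float64(-48.9))
wr42 [ 545.8 -172.1   42. ] (np.float64(564.2), np.float64(-47.9))
wl32 [ 485.9 -168.5   32. ] (np.float64(504.4), np.float64(-52.5))
wr32 [ 546.9 -175.9   32. ] (np.float64(565.9), np.float64(-51.4))
fa [ 504.9 -188.5   34. ] (np.float64(526.0), np.float64(-69.7))
fb [ 503.  -206.6   34. ] (np.float64(526.6), np.float64(-87.9))
fa2 [ 504.8 -183.6   46. ] (np.float64(525.2), np.float64(-64.9))
wfoot [ 521.  -156.2   12. ] (np.float64(537.5), np.float64(-35.5))
sp32 [ 501. -227.   32.] (np.float64(527.4), np.float64(-108.4))
sp42 [ 501. -222.   42.] (np.float64(526.7), np.float64(-103.4))
th 82.13546521364849
```

The work is tube_large, spanning jig y -35 to -65. That makes the gap 26 mm, so two spacers fit. The stop face is at jig y = +46.7, so it has to travel about 55.7 mm toward the fence. I'll grip the handle next.

```bash
python3 -m inch '[[0.5,[0,0,0],0.034],[0.5,[0.4,0.15,0.5],0],[0.5,[0.4,0.15,0.5],0],[0.5,[0.4,0.15,0.5],0],[0.5,[0.387,0.133,0.5],0],[0.5,[0,0,0.5],0],[0.5,[0,0,0.5],0],[0.5,[0,0,0.4],0],[0.5,[0,0,0.3],0],[0.5,[0,0,0.2],0],[0.5,[0,0,0.15],0],[0.5,[0,0,0.1],0],[0.5,[0,0,0.07],0],[0.5,[0,0,0],0],[0.5,[0,0,0],0]]' 30; python3 look.py w2; python3 -c "
from h import *;delta([532,-28.9,40],-7.9)
c=env.get_calibration('wrist')
print(env.search_frame('stop_handle','wrist'))"
```

```text
time_s: 4.83
ee_pos: [532.8, -29.2, 44.2]
orientation: [0.755, 0.656, 0.0, 0.0]
contact_force: [-0.0, 0.2, -0.2]
opening: 46.0
gripper_force: 0.0
TCP [532.9 -29.2  44.4] yaw -8.07 t 4.88 F [ 0.1 -0.6  0.2]
shift fractions (tool axes now) [-1.89  -0.391 -4.312]
turn frac -0.036
TCP [532.9 -29.2  44.4] yaw -8.07 t 4.88 F [ 0.1 -0.6  0.2]
shift fractions (tool axes now) [ 0.004 -0.019  0.088]
turn frac -0.006
[{'extent': [285.6, 182.7, 78.9, 120.0], 'conf': 0.66}]
```

View pics/w2.png

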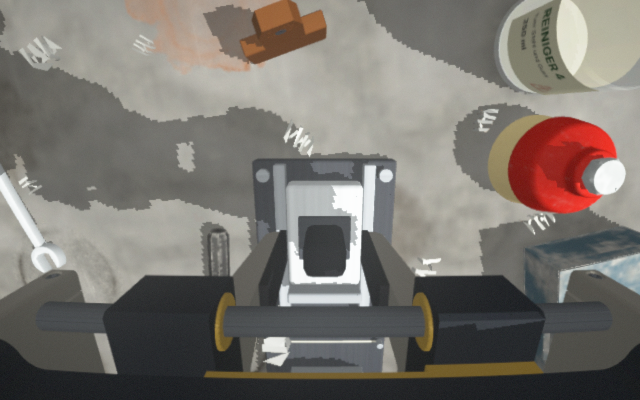

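The handle stands between the fingers at about (325,250). I'll lower 4 mm and close.

```bash
python3 -m inch '[[0.5,[0,0,0.08],0],[0.1,[0,0,0],0],[0.1,[0,0,0],0],[0.1,[0,0,0],0],[0.1,[0,0,0],0],[0.1,[0,0,0],0],[0.1,[0,0,0],0],[0.1,[0,0,0],0]]' 30; python3 -c "
from h import *;delta([532,-28.9,40],-7.9)"
```

```text
time_s: 5.6
ee_pos: [533.1, -29.2, 39.7]
orientation: [0.755, 0.656, 0.001, 0.001]
contact_force: [5.6, -0.4, -3.4]
opening: 23.7
gripper_force: 30.0
TCP [533.1 -29.2  39.7] yaw -8.08 t 5.6 F [ 5.6 -0.4 -3.4]
shift fractions (tool axes now) [ 0.003 -0.023 -0.006]
turn frac -0.006
```

```bash
python3 -m inch '[[0.1,[-0.1,0,0],0],[0.1,[-0.16,0,0],0],[0.1,[-0.2,0,0],0],[0.1,[-0.2,0,0],0],[0.1,[-0.2,0,0],0],[0.1,[-0.15,0,0],0],[0.1,[-0.1,0,0],0],[0.1,[0,0,0],0],[0.1,[0,0,0],0],[0.1,[0,0,0],0]]'; python3 -c "
from h import *;delta([533.1,-29.2,40],-7.9)"; python3 look.py w3; python3 - <<'E'
from h import *
im=env.snapshot("top");cv2.imwrite("pics/t3.png",im[:,:,::-1])
a=cv2.imread("pics/w3.png")[170:400,200:440];b=im[160:250,290:440,::-1];s=env.snapshot("side")[150:260,280:400,::-1]
a=cv2.resize(a,(400,383));b=cv2.resize(b,(400,240));s=cv2.resize(s,(400,366))
o=np.zeros((600,800,3),np.uint8);o[:383,:400]=a;o[:240,400:]=b;o[240:,400:]=s[:360]
cv2.imwrite("pics/c3.png",o)
E
```

```text
time_s: 6.43
ee_pos: [525.3, -84.9, 39.7]
orientation: [0.755, 0.656, 0.0, 0.001]
contact_force: [5.1, -3.4, -5.4]
opening: 23.7
gripper_force: 30.0
TCP [525.3 -84.9  39.7] yaw -8.08 t 6.43 F [ 5.1 -3.4 -5.4]
shift fractions (tool axes now) [ 1.125 -0.002 -0.007]
turn frac -0.006
TCP [525.3 -84.9  39.7] yaw -8.07 t 6.48 F [ 5.1 -3.7 -4.4]
shift fractions (tool axes now) [-0.772 -0.393 -4.405]
turn frac -0.036
```

View pics/c3.png

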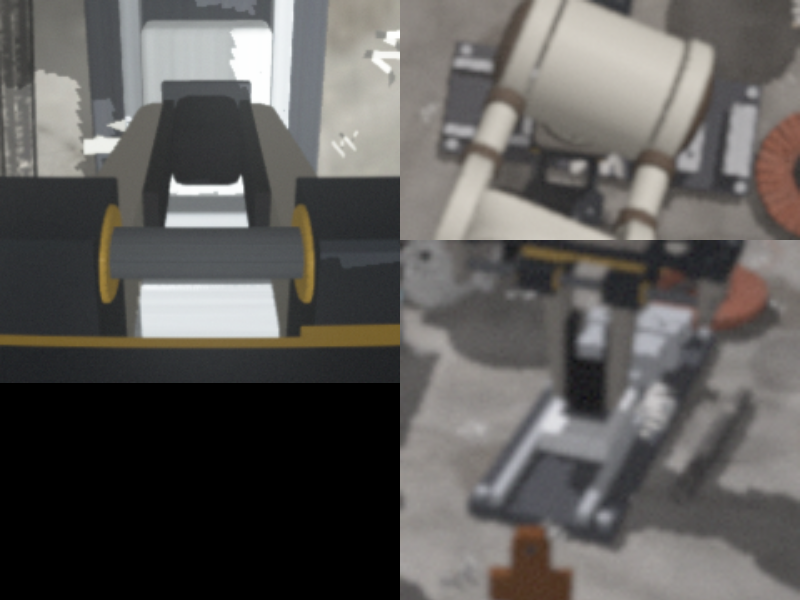

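The handle moved 56 mm. The plate face is hidden behind the gripper, so I'll release, rise and check it.

```bash
python3 -m inch '[[0.5,[0,0,0],0],[0.5,[0,0,0],0],[0.5,[0,0,0],0],[0.5,[0,0,0],0],[0.5,[0,0,-0.2],0],[0.5,[0,0,-0.4],0],[0.5,[0,0,-0.6],0],[0.5,[0,0,-0.6],0],[0.5,[0,0,-0.5],0],[0.5,[0,0,-0.2],0],[0.5,[0,0,0],0]]'; python3 look.py w4; python3 - <<'E'
import cv2,numpy as np
a=cv2.imread("pics/w4.png")[100:300,240:440]
cv2.imwrite("pics/c4.png",cv2.resize(a,(800,600),interpolation=cv2.INTER_CUBIC))
E
```

```text
time_s: 7.5
ee_pos: [526.4, -84.7, 168.1]
orientation: [0.755, 0.656, 0.001, 0.003]
contact_force: [-0.3, 0.0, -0.5]
opening: 46.1
gripper_force: 0.0
TCP [525.1 -84.2 165.6] yaw -8.07 t 7.55 F [ 0.4 -0.4 -0.6]
shift fractions (tool axes now) [-0.78  -0.392 -1.889]
turn frac -0.036
```

View pics/c4.png

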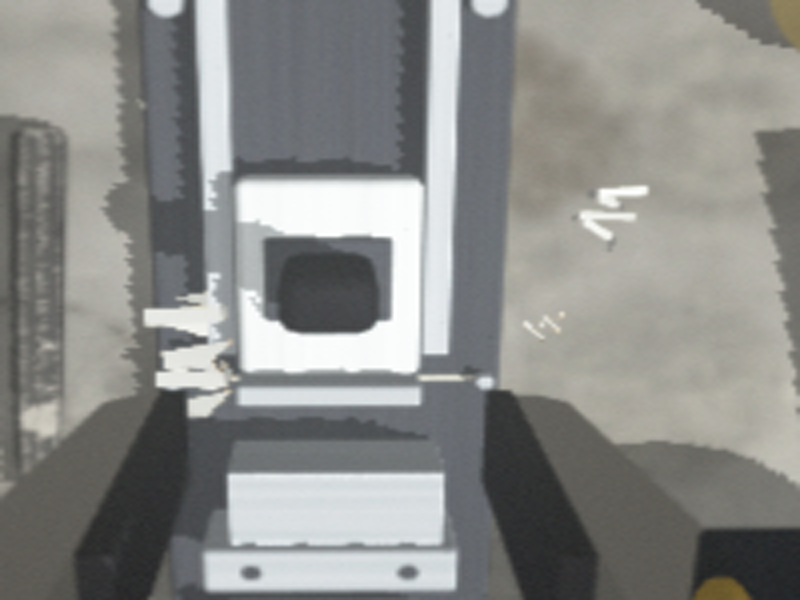

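The plate top spans crop rows 387-405, the line is at row 378 (column 450), and the work's front edge is at row 473.

```bash
cat > m4.py <<'E'
from h import *
import json
c=json.load(open("w4.json"));c["camera_matrix"]=np.array(c["camera_matrix"])
Q=lambda x,y,z:toz(c,(239.6+x/4,99.7+y/3),z)
th=np.radians(82.0);jy=np.array([np.cos(th),np.sin(th),0]);jx=np.array([jy[1],-jy[0],0])
line=Q(450,378,12)@jy; 
for n,P in dict(line=Q(450,378,12),face=Q(330,405,41),back=Q(330,387,41),work=Q(330,473,42),workb=Q(330,545,42),fence=Q(330,549,46),pl=Q(238,400,41),pr=Q(421,400,41),wl=Q(229,500,42),wr=Q(444,500,42),el=Q(150,200,12),er=Q(512,200,12),dow=Q(485,382,14)).items():print(n,P.round(1),round(P@jx,1),round(P@jy-line-9,1))
E
python3 m4.py
```

```text
line [ 553.8 -134.6   12. ] 567.1 -9.0
face [ 519.  -129.2   41. ] 532.0 -8.5
back [ 520.  -122.4   41. ] 532.0 -1.6
work [ 515.3 -155.3   42. ] 531.9 -34.8
workb [ 511.1 -184.8   42. ] 531.8 -64.6
fence [ 511.2 -184.1   46. ] 531.8 -63.9
pl [ 494.8 -123.9   41. ] 507.3 -6.5
pr [ 543.5 -130.8   41. ] 556.4 -6.7
wl [ 486.  -162.2   42. ] 503.9 -45.7
wr [ 545.1 -170.7   42. ] 563.5 -45.9
el [479.5 -53.4  12. ] 482.2 61.1
er [578.8 -67.6  12. ] 582.6 60.9
dow [ 563.6 -137.    14. ] 577.2 -10.0
```

The stop face is within about 0.5 mm of the line, and the 26 mm gap is confirmed. Now the rack.

```bash
python3 -m inch '[[0.5,[0.3,-0.04,-0.03],0],[0.5,[0.64,-0.09,-0.03],0],[0.5,[0.64,-0.09,-0.03],0],[0.5,[0.64,-0.09,0],0],[0.5,[0.64,-0.09,0],0],[0.5,[0.64,-0.09,0],0],[0.5,[0.64,-0.09,0],0],[0.5,[0.5,-0.05,0],0],[0.5,[0.3,-0.03,0],0],[0.5,[0,0,0],-0.12],[0.5,[0,0,0],-0.126],[0.5,[0,0,0],0],[0.5,[0,0,0],0]]'; python3 look.py w5; python3 - <<'E'
import cv2,numpy as np
from h import *
print([(np.round(d["extent"]).tolist(),round(d["conf"],2)) for d in env.search_frame("spacer_0","wrist")],[(np.round(d["extent"]).tolist(),round(d["conf"],2)) for d in env.search_frame("rack","wrist")])
a=cv2.imread("pics/w5.png")[50:300,220:420]
cv2.imwrite("pics/c5.png",cv2.resize(a,(480,600),interpolation=cv2.INTER_CUBIC))
E
```

```text
time_s: 8.63
ee_pos: [525.2, 165.1, 167.0]
orientation: [0.712, 0.702, -0.001, -0.001]
contact_force: [-0.2, 0.8, -0.1]
opening: 46.4
gripper_force: 0.0
TCP [525.5 165.  167.4] yaw -0.81 t 8.68 F [-0.1  0.7 -0.2]
shift fractions (tool axes now) [-5.707 -0.435 -1.848]
turn frac 0.206
[([301.0, 81.0, 52.0, 20.0], 0.94), ([302.0, 118.0, 51.0, 12.0], 0.92), ([304.0, 237.0, 49.0, 32.0], 0.87), ([300.0, 175.0, 50.0, 20.0], 0.63), ([302.0, 148.0, 52.0, 16.0], 0.62)] [([293.0, 64.0, 67.0, 139.0], 0.84), ([304.0, 148.0, 49.0, 13.0], 0.36)]
```

View pics/c5.png

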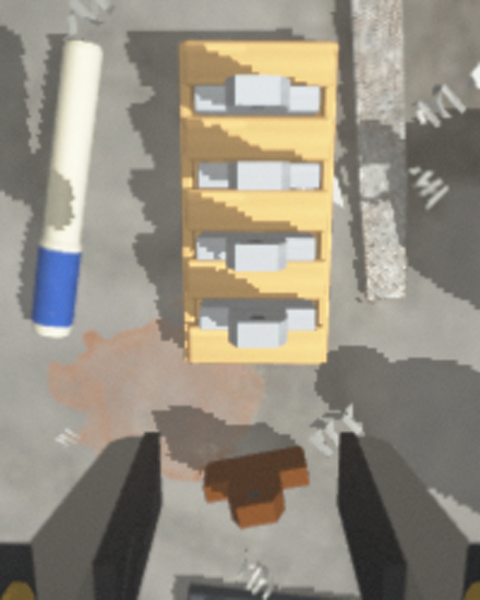

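All four spacers stand in the rack, tabs at crop rows ~90, 175, 255 and 330; the brown look-alike sits near (257,490).

```bash
cat > m5.py <<'E'
from h import *
import json
c=json.load(open("w5.json"));c["camera_matrix"]=np.array(c["camera_matrix"])
Q=lambda x,y,z:toz(c,(219.8+x/2.4,49.8+y/2.4),z)
print("cam",(-np.array(c["view"])[:3,:3].T@np.array(c["view"])[:3,3]).round(1))
C=[Q(182,43,24),Q(337,43,24),Q(328,362,24),Q(188,362,24)]
for p in C:print(p.round(1))
a=(C[0]+C[1]-C[2]-C[3])/2;print("rack ang",np.degrees(np.arctan2(a[1],a[0])),"cen",np.mean(C,0).round(1))
# tabs: outer edges in x; y edges of top at z=68, body top edges at 38
for n,(l,r,t,b) in dict(far=(233,289,73,108),s2=(237,289,161,189),s3=(235,286,240,270),near=(230,287,320,348)).items():
    print(n,"x@63",Q(l,(t+b)/2,60)[0].round(1),Q(r,(t+b)/2,60)[0].round(1),"y t68",Q(260,t,68)[1].round(1),"b68",Q(260,b,68)[1].round(1),"t38",Q(260,t,38)[1].round(1),"b38",Q(260,b,38)[1].round(1))
for n,(l,r,y) in dict(far=(194,323,101),s2=(198,321,176),s3=(199,320,248),near=(201,317,318)).items(): print(n,"body x",Q(l,y,38).round(1),Q(r,y,38).round(1))
E
python3 m5.py
```

```text
cam [526.9 239.7 337.6]
[498.5 290.   24. ]
[562.1 289.2  24. ]
[560.3 153.4  24. ]
[496.3 154.2  24. ]
rack ang 89.14283007041512 cen [529.3 221.7  24. ]
far x@63 520.0 540.6 y t68 272.5 b68 260.6 t38 276.1 b38 262.9
s2 x@63 520.9 540.6 y t68 242.1 b68 232.0 t38 242.3 b38 231.2
s3 x@63 519.6 539.5 y t68 213.3 b68 202.0 t38 210.4 b38 197.8
near x@63 517.0 539.9 y t68 182.7 b68 171.5 t38 176.3 b38 163.9
far body x [503.8 265.9  38. ] [555.3 265.3  38. ]
s2 body x [504.5 236.7  38. ] [554.8 236.1  38. ]
s3 body x [504.  207.4  38. ] [554.7 206.8  38. ]
near body x [503.9 177.5  38. ] [553.8 176.9  38. ]
```

```bash
python3 -m inch '[[0.5,[0.12,0.03,0.4],0],[0.5,[0.121,0.033,0.6],0],[0.5,[0,0,0.6],0],[0.5,[0,0,0.45],0],[0.5,[0,0,0.25],0],[0.5,[0,0,0.15],0],[0.5,[0,0,0.08],0],[0.5,[0,0,0],0],[0.1,[0,0,0],0],[0.1,[0,0,0],0],[0.1,[0,0,0],0],[0.1,[0,0,0],0],[0.1,[0,0,0],0],[0.1,[0,0,0],0]]' 30; python3 -c "
from h import *;delta([528.8,177,40.5],-.86)"
```

```text
time_s: 9.95
ee_pos: [530.4, 177.3, 43.6]
orientation: [0.711, 0.703, 0.001, 0.0]
contact_force: [-1.8, 0.1, 5.4]
opening: 23.3
gripper_force: 30.0
TCP [530.4 177.3  43.6] yaw -0.69 t 9.95 F [-1.8  0.1  5.4]
shift fractions (tool axes now) [-0.007 -0.032  0.062]
turn frac 0.006
```

```bash
python3 -m inch '[[0.4,[0,0,0],0],[0.4,[0,0,0],0],[0.4,[0,0,0],0]]'; python3 -m inch '[[0.4,[0,-0.01,0],0],[0.4,[0,0,0],0],[0.4,[0,0,0],0]]'
```

```text
time_s: 10.2
ee_pos: [529.6, 177.2, 42.3]
orientation: [0.711, 0.703, -0.0, -0.0]
contact_force: [-0.2, -0.1, -0.6]
opening: 36.6
gripper_force: 0.0
time_s: 10.45
ee_pos: [529.1, 177.2, 42.4]
orientation: [0.711, 0.703, -0.0, -0.0]
contact_force: [-0.3, 0.1, 0.4]
opening: 37.2
gripper_force: 0.0
```

```bash
python3 -m inch '[[0.4,[0,0,0.04],0],[0.4,[0,0,0.02],0],[0.4,[0,0,0],0],[0.4,[0,0,0],0]]'; python3 -m inch '[[0.1,[0,0,0],0],[0.1,[0,0,0],0],[0.1,[0,0,0],0],[0.1,[0,0,0],0],[0.1,[0,0,0],0]]' 30
```

```text
time_s: 10.78
ee_pos: [529.1, 177.2, 39.4]
orientation: [0.711, 0.703, -0.0, -0.0]
contact_force: [-0.5, -0.3, -0.1]
opening: 36.7
gripper_force: 0.0
time_s: 11.2
ee_pos: [529.4, 177.2, 39.7]
orientation: [0.711, 0.703, 0.0, 0.0]
contact_force: [0.3, -0.0, -0.7]
opening: 23.7
gripper_force: 30.0
```

The spacer is gripped squarely (23.7 mm). I'll lift and carry it over the gap.

```bash
python3 -m inch '[[0.1,[0,0,-0.15],0],[0.1,[0,0,-0.35],0],[0.1,[0,0,-0.5],0],[0.1,[0,0,-0.5],0],[0.1,[-0.3,0,-0.3],0],[0.1,[-0.6,0,0],0],[0.1,[-0.65,-0.02,0],0],[0.1,[-0.65,-0.02,0],0],[0.1,[-0.65,-0.02,0],0],[0.1,[-0.65,-0.02,0],0],[0.1,[-0.65,-0.02,0],0],[0.1,[-0.65,-0.02,0],0],[0.1,[-0.65,-0.02,0],0],[0.1,[-0.65,-0.02,0],0],[0.1,[-0.6,-0.02,0],0],[0.1,[-0.45,-0.02,0],0],[0.1,[-0.037,0,0],0.12],[0.1,[0,0,0],0.118],[0.1,[0,0,0],0],[0.1,[0,0,0],0]]'; python3 -c "
from h import *;delta([516.2,-149.5,60],-8)"; python3 look.py w6; python3 - <<'E'
import cv2,numpy as np
a=cv2.imread("pics/w6.png")[100:400,200:440]
cv2.imwrite("pics/c6.png",cv2.resize(a,(480,600),interpolation=cv2.INTER_CUBIC))
E
```

```text
time_s: 12.87
ee_pos: [514.7, -181.9, 129.7]
orientation: [0.753, 0.658, -0.0, -0.0]
contact_force: [-0.4, 0.1, -1.1]
opening: 23.8
gripper_force: 30.0
TCP [ 514.7 -181.9  129.7] yaw -7.74 t 12.87 F [-0.4  0.1 -1.1]
shift fractions (tool axes now) [ 0.645 -0.058  1.395]
turn frac 0.009
TCP [ 514.9 -181.7  129.7] yaw -7.72 t 12.92 F [ 0.  -0.6 -1.5]
shift fractions (tool axes now) [ 1.183 -0.46  -2.605]
turn frac -0.024
```

View pics/c6.png

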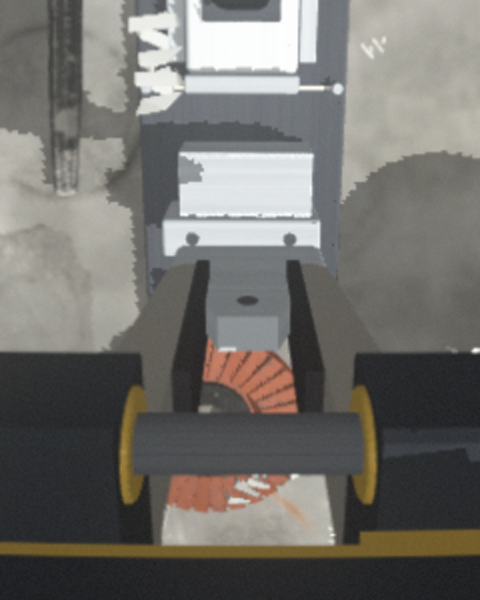

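The spacer hangs square in the hand, with its tab top at crop rows 318-348. I overshot y by 32 mm, so I'll work out the spacer's offset in the hand and the correction.

```bash
python3 - <<'E'
from h import *
import json
c=json.load(open("w6.json"));c["camera_matrix"]=np.array(c["camera_matrix"])
Q=lambda x,y,z:toz(c,(199.75+x/2,99.75+y/2),z)
th=np.radians(82.0);jy=np.array([np.cos(th),np.sin(th),0]);jx=np.array([jy[1],-jy[0],0])
for n,P in dict(top1=Q(248,318,158),top2=Q(248,348,158),bl=Q(217,333,158),br=Q(280,333,158),foot=Q(250,262,128),footb=Q(250,247,128),line=Q(325,88,12),face=Q(245,94,41),work=Q(245,153,42),wb=Q(245,214,42)).items():print(n,P.round(1),round(P@jx,1),round(P@jy+47.2,1))
t=env.observe()["ee_pos"];print("tcp",t@jx,t@jy+47.2)
E
```

```text
top1 [ 515.3 -178.1  158. ] 535.1 -57.5
top2 [ 514.1 -186.9  158. ] 535.1 -66.3
bl [ 506.6 -181.4  158. ] 526.9 -61.9
br [ 523.2 -183.6  158. ] 543.6 -61.8
foot [ 516.5 -174.   128. ] 535.7 -53.3
footb [ 517.1 -169.1  128. ] 535.6 -48.3
line [ 558.3 -135.    12. ] 571.7 -8.8
face [ 520.4 -130.3   41. ] 533.4 -9.4
work [ 516.9 -155.7   42. ] 533.5 -35.1
wb [ 513.1 -183.6   42. ] 533.6 -63.2
tcp 535.1367706548817 -61.09311530108859
```

```bash
python3 -m inch '[[0.1,[0.25,-0.02,0],0.009],[0.1,[0.25,-0.02,0],0],[0.1,[0.158,0,0],0],[0.1,[0,0,0.1],0],[0.1,[0,0,0.25],0],[0.1,[0,0,0.3],0],[0.1,[0,0,0.3],0],[0.1,[0,0,0.2],0],[0.1,[0,0,0.15],0],[0.1,[0,0,0.1],0],[0.1,[0,0,0],0],[0.1,[0,0,0],0]]'; python3 -c "
from h import *;delta([516.2,-149.5,43.6],-8)"
```

```text
time_s: 13.92
ee_pos: [517.7, -149.3, 59.7]
orientation: [0.755, 0.655, -0.0, 0.0]
contact_force: [-0.1, 0.3, -0.6]
opening: 23.8
gripper_force: 30.0
TCP [ 517.7 -149.3   59.7] yaw -8.1 t 13.92 F [-0.1  0.3 -0.6]
shift fractions (tool axes now) [-0.008 -0.029  0.322]
turn frac -0.003
```

No contact. I'll continue down to just above the plate and press lightly.

```bash
python3 -m inch '[[0.1,[0,0,0.12],0],[0.1,[0,0,0.1],0],[0.1,[0,0,0.06],0],[0.1,[0,0,0.03],0],[0.1,[0,0,0],0],[0.1,[0,0,0],0]]'; python3 -m inch '[[0.1,[0,0,0.02],0],[0.1,[0,0,0],0],[0.1,[0,0,0],0]]'
```

```text
time_s: 14.42
ee_pos: [517.6, -149.2, 44.1]
orientation: [0.755, 0.655, 0.0, 0.0]
contact_force: [0.2, 0.4, -2.7]
opening: 23.7
gripper_force: 30.0
time_s: 14.67
ee_pos: [517.9, -149.3, 43.6]
orientation: [0.755, 0.655, 0.0, 0.0]
contact_force: [-0.8, 0.4, 1.9]
opening: 23.3
gripper_force: 30.0
```

```bash
python3 -m inch '[[0.1,[-0.01,0,-0.01],0],[0.1,[-0.01,0,0],0],[0.1,[-0.01,0,0],0],[0.1,[0,0,0],0],[0.1,[0,0,0],0]]'; python3 -m inch '[[0.5,[0,0,0],0],[0.5,[0,0,0],0],[0.5,[0,0,0],0],[0.5,[0,0,0],0],[0.5,[0,0,0],0]]'; python3 -m inch '[[0.5,[0,0,-0.15],0],[0.5,[0,0,-0.3],0],[0.5,[0,0,-0.5],0],[0.5,[0,0,-0.6],0],[0.5,[0,0,-0.5],0],[0.5,[0,0,-0.3],0],[0.5,[0,0,0],0],[0.5,[0,0,0],0]]'; python3 look.py w7;python3 - <<'E'
import cv2,numpy as np
a=cv2.imread("pics/w7.png")[100:400,200:440]
cv2.imwrite("pics/c7.png",cv2.resize(a,(480,600),interpolation=cv2.INTER_CUBIC))
from h import *; delta([529.2,207,130],-.86)
E
```

```text
time_s: 15.08
ee_pos: [517.5, -150.0, 43.7]
orientation: [0.755, 0.655, 0.0, -0.0]
contact_force: [1.3, 4.6, 2.3]
opening: 23.8
gripper_force: 30.0
time_s: 15.5
ee_pos: [517.2, -150.9, 43.5]
orientation: [0.755, 0.655, -0.0, 0.0]
contact_force: [-0.2, 0.3, 0.2]
opening: 45.9
gripper_force: 0.0
time_s: 16.17
ee_pos: [517.8, -151.0, 162.0]
orientation: [0.755, 0.655, 0.0, 0.001]
contact_force: [0.9, -1.0, -0.2]
opening: 45.9
gripper_force: 0.0
TCP [ 516.9 -150.5  160.5] yaw -8.1 t 16.22 F [-0.4  0.5  0.4]
shift fractions (tool axes now) [ 0.556 -0.422 -1.99 ]
turn frac -0.037
TCP [ 516.9 -150.5  160.5] yaw -8.1 t 16.22 F [-0.4  0.5  0.4]
shift fractions (tool axes now) [ 7.112 -0.764  0.611]
turn frac -0.241
```

View pics/c7.png

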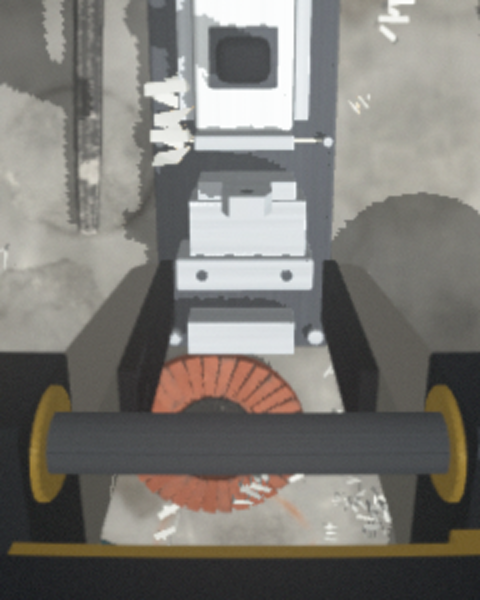

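Spacer 1 stands upright against the tube, with its tab at crop (248,200). Now the second spacer.

```bash
python3 -m inch '[[0.45,[0.3,-0.064,0],0],[0.45,[0.65,-0.07,0],0],[0.45,[0.65,-0.07,0],0],[0.45,[0.65,-0.07,0],0],[0.45,[0.65,-0.07,0],0],[0.45,[0.65,-0.07,0],0],[0.45,[0.65,-0.07,0],0],[0.45,[0.65,-0.07,0],0],[0.45,[0.65,-0.07,0],0],[0.45,[0.65,-0.07,0],0],[0.45,[0.65,-0.07,0],0],[0.45,[0.3,0,0],0],[0.45,[0,0,0.3],-0.12],[0.45,[0,0,0.3],-0.121],[0.45,[0,0,0],0],[0.45,[0,0,0],0],[0.45,[0,0,0],0]]';python3 -c "
from h import *;delta([529.2,206.4,39.4],-.86)"
```

```text
time_s: 17.63
ee_pos: [529.0, 206.4, 130.9]
orientation: [0.713, 0.701, -0.0, -0.0]
contact_force: [0.8, -0.1, 1.2]
opening: 41.3
gripper_force: 0.0
TCP [529.  206.4 130.9] yaw -0.96 t 17.63 F [ 0.8 -0.1  1.2]
shift fractions (tool axes now) [-0.     0.006  1.83 ]
turn frac -0.003
```

```bash
python3 -m inch '[[0.45,[0,0,0.3],0],[0.45,[0,0,0.5],0],[0.45,[0,0,0.45],0],[0.45,[0,0,0.3],0],[0.45,[0,0,0.15],0],[0.45,[0,0,0.08],0],[0.45,[0,0,0.04],0],[0.45,[0,0,0],0],[0.45,[0,0,0],0],[0.45,[0,0,0],0]]'; python3 -m inch '[[0.1,[0,0,0],0],[0.1,[0,0,0],0],[0.1,[0,0,0],0],[0.1,[0,0,0],0],[0.1,[0,0,0],0]]' 30
```

```text
time_s: 18.47
ee_pos: [530.5, 206.4, 41.3]
orientation: [0.713, 0.702, 0.001, 0.001]
contact_force: [-0.9, -0.7, 0.3]
opening: 41.5
gripper_force: 0.0
time_s: 18.88
ee_pos: [529.6, 206.3, 40.4]
orientation: [0.712, 0.702, 0.0, 0.0]
contact_force: [-0.5, 0.3, 2.5]
opening: 23.5
gripper_force: 30.0
```

```bash
python3 -m inch '[[0.4,[0,0,0],0],[0.4,[0,0,0.02],0],[0.4,[0,0,0],0],[0.4,[0,0,0],0]]'; python3 -m inch '[[0.1,[0,0,0],0],[0.1,[0,0,0],0],[0.1,[0,0,0],0],[0.1,[0,0,0],0],[0.1,[0,0,0],0]]' 30
```

```text
time_s: 19.22
ee_pos: [529.4, 206.2, 38.8]
orientation: [0.712, 0.702, -0.0, -0.0]
contact_force: [-0.2, -0.3, -0.1]
opening: 36.6
gripper_force: 0.0
time_s: 19.63
ee_pos: [529.6, 206.2, 39.1]
orientation: [0.712, 0.702, 0.0, 0.0]
contact_force: [0.4, 0.1, -0.7]
opening: 23.8
gripper_force: 30.0
```

```bash
python3 -m inch '[[0.1,[0,0,-0.15],0],[0.1,[0,0,-0.35],0],[0.1,[0,0,-0.5],0],[0.1,[0,0,-0.5],0],[0.1,[-0.3,0,-0.32],0],[0.1,[-0.62,-0.01,0],0],[0.1,[-0.62,-0.01,0],0],[0.1,[-0.62,-0.01,0],0],[0.1,[-0.62,-0.01,0],0],[0.1,[-0.62,-0.01,0],0],[0.1,[-0.62,-0.01,0],0],[0.1,[-0.62,-0.01,0],0],[0.1,[-0.62,-0.01,0],0],[0.1,[-0.62,-0.01,0],0],[0.1,[-0.62,0,0],0],[0.1,[-0.329,0,0],0],[0.1,[0,0,0],0.12],[0.1,[0,0,0],0.117],[0.1,[0,0,0],0],[0.1,[0,0,0],0]]';python3 -c "
from h import *;delta([519.6,-135.1,60],-8)"
```

```text
time_s: 21.3
ee_pos: [519.8, -135.1, 130.4]
orientation: [0.754, 0.657, 0.0, 0.0]
contact_force: [-0.4, 0.4, -1.5]
opening: 23.7
gripper_force: 30.0
TCP [ 519.8 -135.1  130.4] yaw -7.89 t 21.3 F [-0.4  0.4 -1.5]
shift fractions (tool axes now) [-1.000e-03 -3.000e-03  1.408e+00]
turn frac 0.004
```

```bash
python3 -m inch '[[0.1,[-0.01,0,0.2],0],[0.1,[0,0,0.3],0],[0.1,[0,0,0.3],0],[0.1,[0,0,0.25],0],[0.1,[0,0,0.15],0],[0.1,[0,0,0.1],0],[0.1,[0,0,0.05],0],[0.1,[0,0,0],0],[0.1,[0,0,0],0]]'; python3 -m inch '[[0.1,[0,0,0.08],0],[0.1,[0,0,0.08],0],[0.1,[0,0,0],0],[0.1,[0,0,0],0]]'
```

```text
time_s: 22.05
ee_pos: [519.9, -135.9, 62.5]
orientation: [0.754, 0.656, -0.0, 0.0]
contact_force: [0.2, -1.4, -2.6]
opening: 23.5
gripper_force: 30.0
time_s: 22.38
ee_pos: [519.8, -135.8, 54.1]
orientation: [0.755, 0.656, -0.0, 0.0]
contact_force: [1.5, -2.1, -2.6]
opening: 23.3
gripper_force: 30.0
```

```bash
python3 -m inch '[[0.1,[-0.02,0,0],0],[0.1,[0,0,0.08],0],[0.1,[0,0,0.06],0],[0.1,[0,0,0.04],0],[0.1,[0,0,0],0],[0.1,[0,0,0],0]]'; python3 -m inch '[[0.1,[0,0,0.02],0],[0.1,[0,0,0],0],[0.1,[0,0,0],0]]'
```

```text
time_s: 22.88
ee_pos: [519.5, -136.4, 45.5]
orientation: [0.755, 0.656, -0.0, -0.0]
contact_force: [-1.6, -0.0, 3.6]
opening: 23.9
gripper_force: 30.0
time_s: 23.13
ee_pos: [519.5, -136.5, 44.8]
orientation: [0.755, 0.656, -0.0, -0.0]
contact_force: [-3.3, 1.0, 5.7]
opening: 23.5
gripper_force: 30.0
```

```bash
python3 -m inch '[[0.5,[0,0,0],0],[0.5,[0,0,0],0],[0.5,[0,0,0],0],[0.5,[0,0,0],0],[0.5,[0,0,0],0]]'; python3 -m inch '[[0.5,[0,0,-0.15],0],[0.5,[0,0,-0.3],0],[0.5,[0,0,-0.5],0],[0.5,[0,0,-0.6],0],[0.5,[0,0,-0.5],0],[0.5,[0,0,-0.3],0],[0.5,[0,0,0],0],[0.5,[0,0,0],0]]'; python3 look.py w8;python3 - <<'E'
import cv2,numpy as np
from h import *
s=env.snapshot("side")[:,:,::-1];cv2.imwrite("pics/s8.png",s)
a=cv2.resize(cv2.imread("pics/w8.png")[120:280,240:400],(480,480),interpolation=cv2.INTER_CUBIC)
b=cv2.resize(s[150:260,300:380],(320,440),interpolation=cv2.INTER_CUBIC)
o=np.zeros((480,800,3),np.uint8);o[:,:480]=a;o[:440,480:]=b
cv2.imwrite("pics/c8.png",o)
E
```

```text
time_s: 23.55
ee_pos: [519.7, -136.6, 44.5]
orientation: [0.755, 0.656, 0.0, -0.0]
contact_force: [-0.0, -0.1, -0.6]
opening: 46.0
gripper_force: 0.0
time_s: 24.22
ee_pos: [520.2, -136.9, 163.0]
orientation: [0.755, 0.656, 0.0, 0.001]
contact_force: [-0.1, 0.3, -0.5]
opening: 46.0
gripper_force: 0.0
TCP [ 519.3 -136.4  161.5] yaw -7.98 t 24.27 F [-0.  -0.5 -0.1]
shift fractions (tool axes now) [ 0.272 -0.428 -1.97 ]
turn frac -0.033
```

View pics/c8.png

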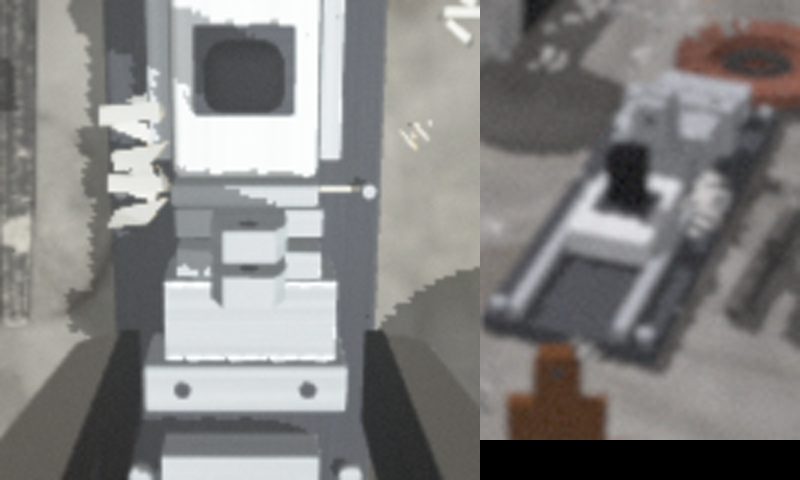

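Both spacers stand in the gap and the stop face is still on the line. I'll grip the handle again.

```bash
python3 -m inch '[[0.5,[0.3,0,0],0],[0.5,[0.5,-0.024,0],0],[0.5,[0.237,0,0.2],0],[0.5,[0,0,0.5],0],[0.5,[0,0,0.6],0],[0.5,[0,0,0.5],0],[0.5,[0,0,0.3],0],[0.5,[0,0,0.2],0],[0.5,[0,0,0.1],0],[0.5,[0,0,0.04],0],[0.5,[0,0,0],0],[0.5,[0,0,0],0]]'; python3 -m inch '[[0.1,[0,0,0],0],[0.1,[0,0,0],0],[0.1,[0,0,0],0],[0.1,[0,0,0],0],[0.1,[0,0,0],0],[0.1,[0,0,0],0]]' 50
```

```text
time_s: 25.32
ee_pos: [526.4, -85.4, 41.0]
orientation: [0.755, 0.656, 0.0, 0.001]
contact_force: [0.1, 0.7, 0.9]
opening: 46.2
gripper_force: 0.0
time_s: 25.82
ee_pos: [525.3, -85.1, 40.6]
orientation: [0.755, 0.656, -0.0, -0.0]
contact_force: [-4.8, 0.7, 5.7]
opening: 23.7
gripper_force: 50.0
```

Gripped. I'll push 4 mm first, then in small steps while watching the force.

```bash
python3 -m inch '[[0.1,[-0.03,0,0],0],[0.1,[-0.03,0,0],0],[0.1,[-0.02,0,0],0],[0.1,[0,0,0],0]]'; python3 -m inch '[[0.1,[-0.02,0,0],0],[0.1,[-0.02,0,0],0],[0.1,[0,0,0],0]]'
```

```text
time_s: 26.15
ee_pos: [524.9, -88.4, 40.6]
orientation: [0.755, 0.656, 0.0, -0.001]
contact_force: [-3.0, 3.7, 7.1]
opening: 23.7
gripper_force: 50.0
time_s: 26.4
ee_pos: [524.6, -90.2, 40.6]
orientation: [0.755, 0.656, 0.0, -0.001]
contact_force: [-2.8, 4.0, 6.1]
opening: 23.4
gripper_force: 50.0
```

```bash
python3 -m inch '[[0.1,[-0.02,0,0],0],[0.1,[0,0,0],0],[0.1,[0,0,0],0]]'
```

```text
time_s: 26.65
ee_pos: [524.5, -90.5, 40.6]
orientation: [0.755, 0.656, 0.001, -0.001]
contact_force: [-3.0, 5.7, 6.2]
opening: 23.3
gripper_force: 50.0
```

```bash
python3 -m inch '[[0.1,[-0.02,0,0],0],[0.1,[0,0,0],0],[0.1,[0,0,0],0]]'; python3 -m inch '[[0.1,[-0.02,0,0],0],[0.1,[0,0,0],0],[0.1,[0,0,0],0]]'
```

```text
time_s: 26.9
ee_pos: [524.5, -90.6, 40.6]
orientation: [0.755, 0.656, 0.001, -0.002]
contact_force: [-1.5, 10.2, 7.2]
opening: 23.6
gripper_force: 50.0
time_s: 27.15
ee_pos: [524.5, -90.6, 40.6]
orientation: [0.755, 0.656, 0.002, -0.002]
contact_force: [-0.5, 13.5, 8.0]
opening: 23.8
gripper_force: 50.0
```

```bash
python3 -m inch '[[0.1,[-0.02,0,0],0],[0.1,[-0.01,0,0],0],[0.1,[0,0,0],0],[0.1,[0,0,0],0],[0.1,[0,0,0],0],[0.1,[0,0,0],0]]'; python3 look.py w9; python3 - <<'E'
from h import *
import json
c=json.load(open("w9.json"));print(env.observe()["contact_force"].round(1))
s=env.snapshot("side")[:,:,::-1];cv2.imwrite("pics/s9.png",s)
for n in("side",):print([(np.round(d["extent"]).tolist(),round(d["conf"],2)) for d in env.search_frame("spacer_0",n)])
E
```

```text
time_s: 27.65
ee_pos: [524.5, -90.6, 40.6]
orientation: [0.755, 0.656, 0.003, -0.003]
contact_force: [0.2, 19.1, 8.8]
opening: 23.7
gripper_force: 50.0
TCP [524.5 -90.6  40.6] yaw -8.0 t 27.7 F [-0.3 19.7  8.4]
shift fractions (tool axes now) [-0.614 -0.407 -4.393]
turn frac -0.033
[-0.3 19.7  8.4]
[([279.0, 294.0, 34.0, 28.0], 0.96), ([288.0, 282.0, 27.0, 27.0], 0.71), ([304.0, 234.0, 25.0, 28.0], 0.56)]
```

```bash
python3 -c "
from cell import env
print(env.sign_off())"
```

```text
the job is handed in; nothing more can be done
None
```

The job is handed in: the stop was set to within about 0.5 mm of the line, and two spacers stand in the 26 mm gap against the large tube. The stack is closed tight at about 19 N with the handle still gripped. The other two spacers are left in the rack, and it took about 28 s of the 72 s allowed.

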